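# Empty the hanging bin into the feed hopper

### The job

Lift the hanging bin up and off its rack with the four clamp castings still in it, carry it over to the feed hopper and tip all four castings into the hopper. Then stand the empty bin upright in about the middle of the plywood board and let go; put it down rather than dropping it, and leave the other things on the bench where they are.

Things in the scene. Friction and masses are not known exactly. Their poses are not given: they have to be found in the camera images.
- bin: Sheet-steel hang-on bin, x -72 to +60 mm, 160 mm wide (y), 0.34 kg, four castings in it. Origin on its flat underside; z up, -x is its low open front, towards the robot. Walls and floor 4 mm; sides 54 mm high, back plate (x = 56 to 60 mm) 110 mm; at the front the floor only ramps up 8 mm. At first it hangs upright on the rack, underside 40 mm above the bench. It can stand on its underside.
- bin_hooks (a point): Midway between the bin's two steel hooks (y = +-60 mm, 24 mm wide), under their tops, 106 mm above the bin's underside, 70 mm behind its origin. They reach 24 mm back from the back plate, over the rack's upper rail, and turn down 22 mm: the bin must rise more than 22 mm to come off; nothing else holds it.
- bin_grip (a point): Point in the pale wooden grip on top of the bin's back plate: 16 mm thick (bin's x), 70 mm wide (y), from 109 to 163 mm above the underside. The point is 145 mm above the underside, 58 mm behind the origin (+x): a good place for the TCP, fingers closing along the bin's x. Axes as the bin.
- bin_lip (a point): Middle of the bin's front edge, the end of its floor's ramp (no wall): 72 mm in front (-x) of the bin's origin and 11 mm above its underside. The castings leave the bin over this edge when the front is tipped down. Axes as the bin.
- rack: Fixed steel rack on the bench, 220 mm wide (y), with two level square rails (14 mm) along y between two posts, the upper at x = +15 to +30 mm, the lower at +9 to +24 mm; origin: centre under the rails' middle, x away from the front. The upper rail's top is 146 mm above the bench, the lower one's 74 mm; nothing of the rack stands higher than 146 mm. The bin hangs on its front (-x) side.
- hopper: Fixed sheet-steel feed hopper on a grey feeder base; origin: centre of its underside on the bench, z up. Square mouth, 200 mm inside, opening upward, rim 140 mm above the bench; its four walls slope in to a closed floor of about 115 mm square, 56 mm above the bench. Nothing of it stands higher than the rim.
- hopper_mouth (a point): Centre of the hopper's mouth, level with the rim, 140 mm above the bench.
- board: Plywood board lying fixed on the bench, 200 mm (x) by 180 mm (y), 6 mm thick; origin: centre of its underside.
- board_top (a point): Centre of the board's upper face, 6 mm above the bench.
- casting0: One of four alike chunky aluminium clamp castings, 34 x 60 x 28 mm (x, y, z), U-shaped, about 90 g; origin: its centre. Loose in the bin at the start; they slide and roll out when the bin is tipped steeply (all are out by 65 degrees).
- casting1: One of four alike chunky aluminium clamp castings, 34 x 60 x 28 mm (x, y, z), U-shaped, about 90 g; origin: its centre. Loose in the bin at the start; they slide and roll out when the bin is tipped steeply (all are out by 65 degrees).
- casting2: One of four alike chunky aluminium clamp castings, 34 x 60 x 28 mm (x, y, z), U-shaped, about 90 g; origin: its centre. Loose in the bin at the start; they slide and roll out when the bin is tipped steeply (all are out by 65 degrees).
- casting3: One of four alike chunky aluminium clamp castings, 34 x 60 x 28 mm (x, y, z), U-shaped, about 90 g; origin: its centre. Loose in the bin at the start; they slide and roll out when the bin is tipped steeply (all are out by 65 degrees).
- bolt: Bystander on the bench: brass hanging bolt, hexagon head 26 mm, 111 mm long, lying along its x axis; origin on the bench below its middle.
- disc_holder: Bystander on the bench: flat blue plastic ring 120 mm across, 10 mm high, with a tab along its +x axis reaching 96 mm from the centre; origin at the centre of its underside.
- reflector: Bystander on the bench: pressed tin bowl-shaped reflector, 120 mm across, 45 mm high, standing mouth up; origin at the centre of its underside.
- socket: Bystander on the bench: white ceramic lamp socket, 60 mm across, 57 mm high, standing; origin at the centre of its underside.
- wrench: Bystander on the bench: steel wrench 190 mm long, lying along its x axis; origin on its underside.
- tape_roll: Bystander on the bench: grey tape roll, 100 mm across, 50 mm high, lying flat; origin at the centre of its underside.
Things that resemble listed ones, but are neither listed nor needed, are in the scene too. Leave any yellow look-alike of the bin alone.

How it is judged:
By the outcome, as a careful person would: the job done as asked, in the order asked, and still so for the second after the job is handed in, with the robot touching nothing.
It also fails if it takes over 64 s, if anything falls off the work surface, if the arm or the gripper's body presses on something with over 40 N, if the wrist force passes 120 N, or if a joint passes its speed limit or range.

### The arm

A 7-joint arm with a two-finger parallel gripper is mounted at the origin on the work surface. World frame = base frame: x ahead of the robot, y to its left, z up, the work surface at z = 0. Lengths are in m, angles in degrees, forces in N, time in s.
With the tool pointing down it reaches from about 0.4 to 0.875 m from the base axis. Payload 19.3 kg.
Tool frame: the origin (TCP) lies between the finger pads, 19 mm behind the fingertips; this is the grasp point; z points along the fingers, y is the line along which they close (so a half turn about z gives the same grasp; the last joint's range is limited). The gripper opens to 85 mm and grips with 20 to 120 N. Pads are 22 mm wide; open, the fingers measure 114 mm over their backs; the gripper's body (76 mm by 85 mm) begins 54 mm behind the grasp point. The pads swing forward as they close: fully open they stand 13 mm farther back than shut.
Start: joints at [-68.766, 29.874, -2.08, 91.645, 1.215, 58.505, -6.463], TCP at [0.267, 0.565, 0.25] pointing down, gripper open.
Joint ranges: [-166.77, 166.77], [-17.47, 122.26], [-85.68, 81.53], [9.62, 139.38], [-72.42, 252.41], [9.2, 110.78], [-144.41, 144.41]. Speed limits (degrees/s): [108.29, 108.29, 136.94, 136.94, 172.46, 172.46, 172.46].

### API

Orientations are given as [roll, pitch, yaw] about the fixed x, y, z axes, in that order (R = Rz(yaw) Ry(pitch) Rx(roll)).
In Python, from rig import read_state, get_image, camera_model, job_done gives the robot as it stands.
- The arm moves only by the tool apply_moves, never from a script. Its argument "steps" is a list of rows, each a list of 3 entries, a list of its own where there are three numbers: the shift along the tool's x, y, z scaled (see below), then the turn, a rotation vector about the tool's x, y, z scaled (see below), then the opening, from -1 (shut) to 1 (fully open). A call has 1 to 12 rows; each row is the pose to reach, as a shift and turn from the pose commanded when the call began, along the tool's axes at that moment, turning the shorter way round; what a row does not reach only later rows make up. The controller multiplies each number of a shift by 0.5 m and each number of a turn by 180 degrees. A row lasts 1/12 s, in which the tool goes at most 41.7 mm and 7.16 degrees, less where a joint would pass 70% of its speed; a pose out of reach is approached as far as the arm can. A call with a number of a shift or a turn outside -1 to 1 is refused whole. A call with a gripper value outside its range is refused whole. The fingers move at their own pace and stop on an object; "grip_force" is the grip in N (left out, the last holds). Time passes only in rows, so rows that repeat a pose let the fingers close. It gives the time, the measured TCP pose, the force, the opening and the grip force at its end, in the units of the state.
- read_state(): the state, without advancing time (a new reading comes with each control period).
- get_image(name): name is "side" or "top" or "wrist"; returns (picture, depth): 384x512x3 uint8, red, green, blue; 384x512 float32, m along the optical axis (not along the pixel's ray), 0 where there is no reading.
- camera_model(name): a dict with "fx", "fy", "cx", "cy" (pixels), "extrinsics" (4x4, takes a point from world to camera coordinates); the wrist camera has in their place "tool_from_camera" (4x4, takes a point from camera to tool coordinates, whose origin is the TCP and whose axes are the flange's). Camera axes: x right, y down, z forward; pixel columns grow to the right and rows downward; lengths in m; the calibration is good to about 2 mm. A picture is of the moment at which its call begins: read the wrist's pose just before it. camera_model takes no time and is no camera call.
- job_done(): hands the job in; it is judged then, once.
The state is a dict: "t": time; "joints": joint angles; "dq": joint speeds; "effort": joint torques, N m; "eef_pos": TCP position; "ee_rot": TCP orientation; "force": force on the tool from outside, world axes, zero at the start; "moment": the same for the moment, N m; "gripper_width": opening from 0.0 (shut) to 1.0 (fully open); "finger_force": force on a finger pad.
Only numpy, scipy, OpenCV 4.12 (cv2) and the standard library are available. Lean on these libraries where they do the work, as an engineer would, in place of code of your own. Each camera call takes 0.05 s, during which the arm holds its last target. There are 200 camera calls.

## Working session

There is one attempt and no reset: what is moved stays moved. The work goes in short steps, Python scripts to look and compute and a tool call to move; the robot and the scene stay as the last step left them, time stands still between calls to the robot, and variables do not carry over. Pictures are saved under pics/ and viewed, at most 10 in all, crops included, and the job is handed in when it is done.

Besides the shell and the picture viewer there is one more tool, called as name(argument=value, ...) on one line, values as JSON. apply_moves: Moves the arm, as the interface text tells. Its arguments: {"type":"object","properties":{"steps":{"type":"array"},"grip_force":{"type":"number"}},"required":["steps"]}

```bash
mkdir -p pics; ls
cat > h.py <<'E'
import numpy as np,cv2
from rig import *
def snap(n,f):
    s=read_state();im,d=get_image(n);np.savez(''+f+'.npz',im=im,d=d,p=s['eef_pos'],r=s['ee_rot']);cv2.imwrite(f'pics/{f}.png',im[:,:,::-1]);return im,d
E
python3 - <<'E'
from h import *
print(read_state())
for n in('side','top'):
    snap(n,n+'0');print(n,camera_model(n))
print(camera_model('wrist'))
a=[cv2.imread(f'pics/{n}0.png') for n in('side','top')]
E
```

```text
pics
{'t': 0.0, 'joints': array([-68.76751199,  29.90908326,  -2.0809213 ,  91.67149838,
         1.21321608,  58.50440285,  -6.45972453]), 'dq': array([-0.06627811,  0.0110588 ,  0.0603323 , -0.06472065, -0.04593003,
        0.01421872, -0.03246759]), 'effort': array([-1.36187133e-03, -9.27071929e+01,  1.97976261e+00, -3.69931126e+01,
        1.78206910e-02,  8.42937094e-03, -7.00779850e-06]), 'eef_pos': array([0.26655325, 0.56497977, 0.24944087]), 'ee_rot': array([-1.79937106e+02,  3.43720004e-03,  1.54746797e+02]), 'force': array([0.47770801, 0.8875301 , 0.22749   ]), 'moment': array([-0.04761414,  0.03061689,  0.04483082]), 'finger_force': 0.0, 'gripper_width': 0.9996943917985154}
side {'fx': 401.9558560738004, 'fy': 401.9558560738004, 'cx': 258.5583081304118, 'cy': 186.01224424482712, 'extrinsics': array([[ 0.93806199, -0.34600318,  0.01793038, -0.47478   ],
       [-0.17156655, -0.50885602, -0.84358193,  0.17286612],
       [ 0.30100601,  0.78825589, -0.53670107,  1.15119041],
       [ 0.        ,  0.        ,  0.        ,  1.        ]])}
top {'fx': 407.7229907881256, 'fy': 407
[... 188 characters left out ...]
1,  8.87887442e-03, -1.99848190e-01,
         4.94101528e-01],
       [ 1.99854140e-01, -2.21014333e-04, -9.79825634e-01,
         1.52242516e+00],
       [ 0.00000000e+00,  0.00000000e+00,  0.00000000e+00,
         1.00000000e+00]])}
{'fx': 288.01548325857334, 'fy': 288.01548325857334, 'cx': 254.79390559268285, 'cy': 192.5295160205761, 'tool_from_camera': array([[-5.19518022e-04, -9.57944123e-01, -2.86954330e-01,
         7.27680102e-02],
       [ 9.99999699e-01, -6.63179393e-04,  4.03447253e-04,
        -8.41124707e-04],
       [-5.76782124e-04, -2.86954034e-01,  9.57944179e-01,
        -1.22518136e-01],
       [ 0.00000000e+00,  0.00000000e+00,  0.00000000e+00,
         1.00000000e+00]])}
```

View pics/top0.png

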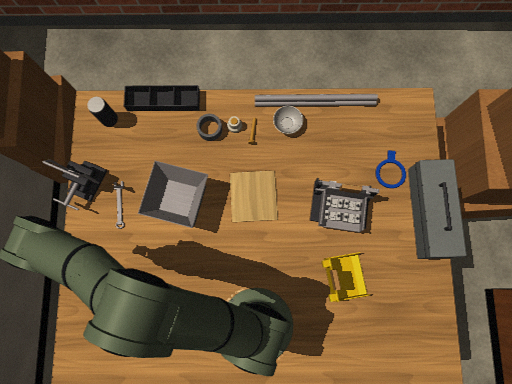

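View pics/side0.png

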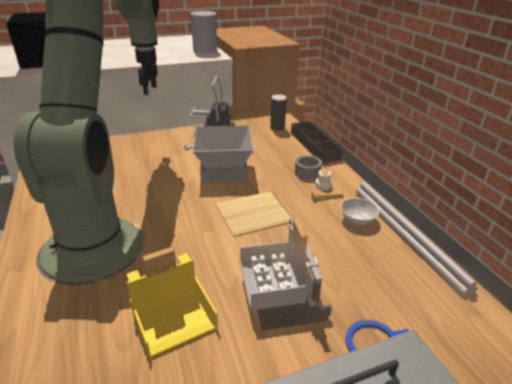

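```bash
cat >> h.py <<'E'
def cloud(f,n):
    z=np.load(''+f+'.npz');d=z['d'];m=camera_model(n);v,u=np.mgrid[:384,:512]
    c=np.stack([(u-m['cx'])/m['fx']*d,(v-m['cy'])/m['fy']*d,d],-1)
    E=m['extrinsics'];return (c-E[:3,3])@E[:3,:3],z['im'],d>0
E
python3 - <<'E'
from h import *
a=[]
for n,(x,y) in(('top',(290,160)),('side',(215,205))):
    P,im,ok=cloud(n+'0',n)
    c=im[y:y+130,x:x+130,::-1];a.append(cv2.resize(c,(400,400),interpolation=cv2.INTER_CUBIC))
    b=(P[...,0]>.35)&(P[...,0]<.65)&(P[...,1]<-.12)&(P[...,1]>-.42)&ok
    for lo,hi in((.10,.135),(.135,.16),(.16,.19),(.19,.215)):
        m=b&(P[...,2]>lo)&(P[...,2]<hi);q=P[m];
        if len(q)>5: print(n,lo,len(q),q.min(0).round(3),q.max(0).round(3),q.mean(0).round(3))
    # light wood grip
    h=cv2.cvtColor(im,cv2.COLOR_RGB2HSV)
    m=b&(P[...,2]>.15);q=P[m];print(n,np.c_[q,im[m]].round(3)[::max(1,len(q)//25)])
    # board, hopper
    for nm,z0,z1,x0,x1,y0,y1 in(('hop',.125,.155,.3,.65,.1,.45),('board',.002,.012,.4,.6,-.1,.1)):
        m=ok&(P[...,0]>x0)&(P[...,0]<x1)&(P[...,1]>y0)&(P[...,1]<y1)&(P[...,2]>z0)&(P[...,2]<z1)
        if nm=='board': m=ok&(P[...,0]>x0)&(P[...,0]<x1)&(P[...,1]>y0)&(P[...,1]<y1)&(h[...,2]>150)&(abs(P[...,2])<.02)
        q=P[m]
        if len(q):
            r=cv2.minAreaRect((q[:,:2]*1000).astype(np.float32));print(n,nm,len(q),r,q[:,2].mean())
cv2.imwrite('pics/crop0.png',np.hstack(a))
E
```

```text
top 0.1 101 [ 0.401 -0.411  0.1  ] [ 0.517 -0.228  0.135] [ 0.481 -0.321  0.116]
top 0.135 236 [ 0.466 -0.419  0.136] [ 0.519 -0.227  0.16 ] [ 0.494 -0.317  0.148]
top 0.16 43 [ 0.468 -0.364  0.161] [ 0.489 -0.299  0.19 ] [ 0.474 -0.33   0.176]
top 0.19 102 [ 0.469 -0.369  0.191] [ 0.491 -0.3    0.21 ] [ 0.479 -0.333  0.202]
top [[ 5.14e-01 -2.67e-01  1.52e-01  1.31e+02  1.14e+02  9.80e+01]
 [ 5.10e-01 -2.67e-01  1.51e-01  1.46e+02  1.36e+02  1.32e+02]
 [ 5.06e-01 -3.07e-01  1.51e-01  1.48e+02  1.31e+02  1.15e+02]
 [ 4.91e-01 -3.10e-01  2.01e-01  1.72e+02  1.37e+02  8.10e+01]
 [ 4.87e-01 -3.09e-01  2.02e-01  1.69e+02  1.24e+02  6.60e+01]
 [ 4.87e-01 -3.40e-01  2.03e-01  1.42e+02  9.90e+01  5.50e+01]
 [ 4.84e-01 -3.13e-01  2.03e-01  1.68e+02  1.17e+02  6.20e+01]
 [ 4.83e-01 -3.44e-01  2.04e-01  1.66e+02  1.19e+02  6.50e+01]
 [ 4.94e-01 -3.96e-01  1.53e-01  1.47e+02  1.38e+02  1.33e+02]
 [ 4.86e-01 -3.01e-01  1.75e-01  9.40e+01  6.80e+01  3.50e+01]
 [ 4.80e-01 -3.26e-01  2.03e-01  1.76e+02  1.26e+02  7.10e+01]
 [ 4.80e-01 -3.58e-01  2.00e-01  1.61e+02  1.20e+02  6.00e+01]
 [ 4.87e-01 -
[... 2635 characters left out ...]
  1.83e-01  1.37e+02  1.06e+02  7.50e+01]
 [ 4.69e-01 -3.45e-01  1.54e-01  1.25e+02  1.01e+02  7.70e+01]
 [ 4.68e-01 -3.72e-01  1.74e-01  1.36e+02  1.05e+02  7.50e+01]
 [ 4.67e-01 -3.54e-01  1.54e-01  1.29e+02  1.10e+02  9.10e+01]
 [ 4.77e-01 -3.74e-01  1.64e-01  1.53e+02  1.25e+02  1.02e+02]
 [ 4.78e-01 -3.74e-01  1.58e-01  1.49e+02  1.23e+02  1.00e+02]
 [ 4.72e-01 -3.76e-01  1.52e-01  1.25e+02  1.04e+02  8.30e+01]]
side hop 494 ((473.96209716796875, 297.01202392578125), (219.58038330078125, 205.28302001953125), 74.80899810791016) 0.13249197083978878
side board 2201 ((500.0317077636719, -0.35102081298828125), (199.31240844726562, 199.24655151367188), 0.10302551090717316) 0.00341103031344605
```

View pics/crop0.png

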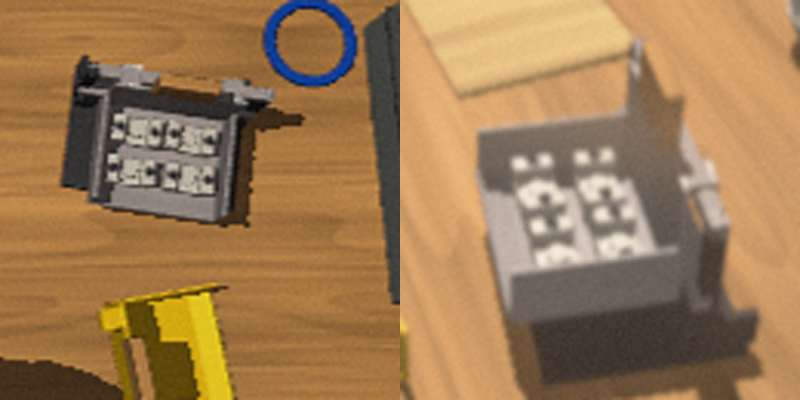

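```bash
cat >> h.py <<'E'
from scipy.spatial.transform import Rotation as Ro
def cur():
    s=read_state();open('log.txt','a').write(repr([list(s['joints']),list(s['eef_pos']),list(s['ee_rot'])])+'\n')
    return s,np.array(s['eef_pos']),Ro.from_euler('xyz',s['ee_rot'],degrees=True)
def target(byaw,tilt): # tool orientation for bin yaw, tipped front-down by tilt
    return Ro.from_euler('z',byaw,degrees=True)*Ro.from_euler('y',-tilt,degrees=True)*Ro.from_euler('z',90,degrees=True)*Ro.from_euler('x',180,degrees=True)
def row(p,byaw,tilt=0,ref=None):
    s,P,R=cur()
    if ref: P,R=np.array(ref[0]),ref[1]
    print('shift',(R.inv().apply(np.array(p)-P)/.5).round(3).tolist(),'turn',((R.inv()*target(byaw,tilt)).as_rotvec(degrees=True)/180).round(4).tolist())
E
python3 - <<'E'
from h import *
for n in('top','side'):
    P,im,ok=cloud(n+'0',n)
    m=ok&(P[...,2]>.194)&(P[...,2]<.21)&(P[...,0]>.45)&(P[...,0]<.51)&(P[...,1]<-.28)&(P[...,1]>-.39)
    q=P[m];c=q[:,:2].mean(0);A=q[:,:2]-c;v=np.linalg.svd(A,full_matrices=0)[2][0]
    print(n,len(q),c,np.degrees(np.arctan2(v[1],v[0])),cv2.minAreaRect((q[:,:2]*1000).astype(np.float32)),q[:,2].mean())
    m=ok&(P[...,2]>.085)&(P[...,2]<.10)&(P[...,0]>.33)&(P[...,0]<.5)&(P[...,1]<-.22)&(P[...,1]>-.43)
    q=P[m];print('sides',cv2.minAreaRect((q[:,:2]*1000).astype(np.float32)))
row([.47,.1,.33],40);row([.477,-.338,.33],-10.5)
s,P,R=cur();row([.477,-.338,.33],-10.5,ref=([.47,.1,.33],target(40,0)))
E
```

```text
top 98 [ 0.47961577 -0.33408095] -100.03749630048124 ((480.2828674316406, -334.4622497558594), (70.17582702636719, 15.842085838317871), 80.84648895263672) 0.20257904016613687
sides ((417.83624267578125, -324.792236328125), (161.07101440429688, 127.864013671875), 80.42062377929688)
side 161 [ 0.47533102 -0.34496696] -98.33207086677957 ((476.91815185546875, -341.6611633300781), (72.1609878540039, 15.761642456054688), 80.96235656738281) 0.20037063663469473
sides ((414.98199462890625, -329.4607849121094), (165.2077178955078, 127.67281341552734), 80.96398162841797)
shift [-0.765, -0.668, -0.16] turn [-0.0003, 0.0001, 0.1375]
shift [-1.151, -1.454, -0.16] turn [-0.0002, 0.0002, 0.418]
shift [-0.68, -0.552, -0.0] turn [0.0, -0.0, 0.2806]
```

apply_moves(steps=[[[-0.38, -0.33, -0.16], [0, 0, 0.07], 1], [[-0.765, -0.668, -0.16], [0, 0, 0.1375], 1], [[-0.765, -0.668, -0.16], [0, 0, 0.1375], 1], [[-0.765, -0.668, -0.16], [0, 0, 0.1375], 1], [[-0.765, -0.668, -0.16], [0, 0, 0.1375], 1], [[-0.765, -0.668, -0.16], [0, 0, 0.1375], 1], [[-0.765, -0.668, -0.16], [0, 0, 0.1375], 1], [[-0.765, -0.668, -0.16], [0, 0, 0.1375], 1], [[-0.765, -0.668, -0.16], [0, 0, 0.1375], 1], [[-0.765, -0.668, -0.16], [0, 0, 0.1375], 1], [[-0.765, -0.668, -0.16], [0, 0, 0.1375], 1], [[-0.765, -0.668, -0.16], [0, 0, 0.1375], 1]])

```text
t: 1.1
eef_pos: [0.4645, 0.1112, 0.3283]
ee_rot: [180.0, -0.0, 130.0]
force: [0.9, 0.7, 0.0]
gripper_width: 0.997
finger_force: 0.0
```

Run:
```python
from h import *
row([.4785,-.338,.33],-9.3)
```

```text
shift [-0.706, -0.556, -0.004] turn [0.0, -0.0001, 0.2739]
```

apply_moves(steps=[[[-0.706, -0.556, -0.004], [0, 0, 0.274], 1], [[-0.706, -0.556, -0.004], [0, 0, 0.274], 1], [[-0.706, -0.556, -0.004], [0, 0, 0.274], 1], [[-0.706, -0.556, -0.004], [0, 0, 0.274], 1], [[-0.706, -0.556, -0.004], [0, 0, 0.274], 1], [[-0.706, -0.556, -0.004], [0, 0, 0.274], 1], [[-0.706, -0.556, -0.004], [0, 0, 0.274], 1], [[-0.706, -0.556, -0.004], [0, 0, 0.274], 1], [[-0.706, -0.556, -0.004], [0, 0, 0.274], 1], [[-0.706, -0.556, -0.004], [0, 0, 0.274], 1], [[-0.706, -0.556, -0.004], [0, 0, 0.274], 1], [[-0.706, -0.556, -0.004], [0, 0, 0.274], 1]])

```text
t: 2.1
eef_pos: [0.4763, -0.3421, 0.3295]
ee_rot: [-179.9, 0.2, 80.3]
force: [-0.6, -0.9, 0.3]
gripper_width: 1.005
finger_force: 0.0
```

Run:
```python
from h import *
s,p,R=cur();im,d=snap('wrist','w1')
m=camera_model('wrist');v,u=np.mgrid[:384,:512]
c=np.stack([(u-m['cx'])/m['fx']*d,(v-m['cy'])/m['fy']*d,d],-1)
T=m['tool_from_camera'];P=R.apply((c@T[:3,:3].T+T[:3,3]).reshape(-1,3)).reshape(384,512,3)+p
k=(d>0)&(P[...,2]>.19)&(P[...,2]<.215)&(P[...,0]>.44)&(P[...,0]<.52)&(P[...,1]<-.28)&(P[...,1]>-.4)
q=P[k];print(len(q),cv2.minAreaRect((q[:,:2]*1000).astype(np.float32)),q[:,2].mean(),np.argwhere(k).mean(0))
print(s['t'],p,s['ee_rot'],s['joints'])
row([.4785,-.338,.33],-9.3)
```

```text
1301 ((479.54034423828125, -337.64678955078125), (70.12505340576172, 15.446213722229004), 80.80834197998047) 0.20116034386448603 [180.67870869 257.75326672]
2.1 [ 0.47630263 -0.34210904  0.32953178] [-1.79942573e+02  1.72395189e-01  8.03102410e+01] [  5.75841742  25.31483097  34.73244792  93.31668529 -15.24776156
  66.17677304  34.41933219]
shift [0.003, 0.003, -0.001] turn [-0.0004, 0.0004, -0.0017]
```

View pics/w1.png

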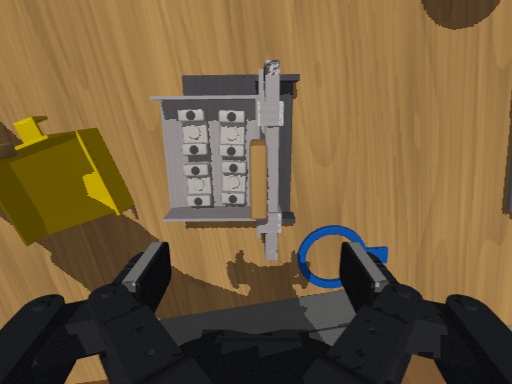

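Run:
```python
from h import *
row([.4795,-.338,.185],-9.2)
```

```text
shift [0.003, 0.005, 0.289] turn [-0.0004, 0.0004, -0.0022]
```

apply_moves(steps=[[[0.003, 0.005, 0.05], [0, 0, -0.002], 1], [[0.003, 0.005, 0.11], [0, 0, -0.002], 1], [[0.003, 0.005, 0.17], [0, 0, -0.002], 1], [[0.003, 0.005, 0.22], [0, 0, -0.002], 1], [[0.003, 0.005, 0.26], [0, 0, -0.002], 1], [[0.003, 0.005, 0.28], [0, 0, -0.002], 1], [[0.003, 0.005, 0.289], [0, 0, -0.002], 1], [[0.003, 0.005, 0.289], [0, 0, -0.002], 1], [[0.003, 0.005, 0.289], [0, 0, -0.002], 1]], grip_force=60)

```text
t: 2.9
eef_pos: [0.4813, -0.3349, 0.1864]
ee_rot: [179.9, 0.0, 81.0]
force: [-0.4, -0.1, 0.2]
gripper_width: 1.001
finger_force: 0.0
```

apply_moves(steps=[[[0, 0, 0], [0, 0, 0], -1], [[0, 0, 0], [0, 0, 0], -1], [[0, 0, 0], [0, 0, 0], -1], [[0, 0, 0], [0, 0, 0], -1], [[0, 0, 0], [0, 0, 0], -1], [[0, 0, 0], [0, 0, 0], -1], [[0, 0, 0], [0, 0, 0], -1], [[0, 0, 0], [0, 0, 0], -1], [[0, 0, 0], [0, 0, 0], -1], [[0, 0, 0], [0, 0, 0], -1]], grip_force=100)

```text
t: 3.73
eef_pos: [0.4809, -0.3348, 0.1858]
ee_rot: [180.0, -0.0, 81.0]
force: [-1.9, 2.8, 6.8]
gripper_width: 0.177
finger_force: 98.0
```

```bash
python3 - <<'E'
from h import *
s,p,R=cur();print(s)
E
cat log.txt | wc -l
```

```text
{'t': 3.7333, 'joints': array([  8.84452582,  34.0244857 ,  29.57199065, 102.37983495,
       -21.40383643,  49.22874692,  39.41008563]), 'dq': array([-0.02584538, -0.117544  , -0.03168621,  0.0564684 ,  0.01662794,
        0.10337346, -0.03542146]), 'effort': array([ 2.11411924e-01, -8.22535157e+01,  1.38274598e+01, -3.01342928e+01,
       -3.73795128e-02, -8.98437258e-01,  8.72807018e-02]), 'eef_pos': array([ 0.48088408, -0.33484476,  0.18578518]), 'ee_rot': array([ 1.79990225e+02, -1.06212791e-02,  8.10218517e+01]), 'force': array([-1.86315795,  2.76905206,  6.78285264]), 'moment': array([ 0.41980791,  0.55099222, -0.02758732]), 'finger_force': 97.9996132850647, 'gripper_width': 0.17728948800931071}
9
```

apply_moves(steps=[[[0, 0, -0.01], [0, 0, 0], -1], [[0, 0, -0.025], [0, 0, 0], -1], [[0, 0, -0.04], [0, 0, 0], -1], [[0, 0, -0.06], [0, 0, 0], -1], [[0, 0, -0.085], [0, 0, 0], -1], [[0, 0, -0.12], [0, 0, 0], -1], [[0, 0, -0.16], [0, 0, 0], -1], [[0, 0, -0.2], [0, 0, 0], -1], [[0, 0, -0.25], [0, 0, 0], -1], [[0, 0, -0.3], [0, 0, 0], -1], [[0, 0, -0.34], [0, 0, 0], -1], [[0, 0, -0.36], [0, 0, 0], -1]])

```text
t: 4.73
eef_pos: [0.481, -0.3354, 0.3688]
ee_rot: [179.8, 0.1, 81.0]
force: [0.1, -0.5, -6.4]
gripper_width: 0.171
finger_force: 99.2
```

Run:
```python
from h import *
s,p,R=cur();snap('side','s1');print(s['t'],p,s['ee_rot'],s['force'],s['gripper_width'])
```

```text
4.7333 [ 0.48097691 -0.33537646  0.36875386] [1.79818903e+02 5.95482424e-02 8.10113713e+01] [ 0.08016075 -0.50314276 -6.39046114] 0.17118775403867126
```

View pics/s1.png

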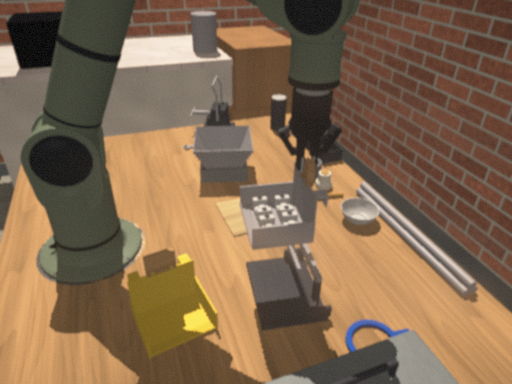

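```bash
cat > kin.py <<'E'
from h import *
import itertools
from scipy.optimize import least_squares
D=[eval(l) for l in open('log.txt')]
def fk(x,q,s):
    # x: h,L1,L2,d, elbow off, wrist off, q0,q7 offsets
    q=np.array(q)*s
    r=lambda a,t:Ro.from_euler(a,t,degrees=True)
    R=r('z',q[0]+x[6]);p=np.array([0,0,x[0]])
    R=R*r('y',q[1]);p=p+R.apply([x[4],0,x[1]])
    R=R*r('z',q[2])*r('y',q[3]);p=p+R.apply([x[5],0,x[2]])
    R=R*r('z',q[4])*r('y',q[5]);p=p+R.apply([0,0,x[3]])
    return p,R*r('z',q[6]+x[7])
def res(x,s):
    o=[]
    for q,p,e in D:
        a,R=fk(x,q,s);o+=list((a-p)*10)+list((R.inv()*Ro.from_euler('xyz',e,degrees=True)).as_rotvec())
    return np.array(o)
def fit():
    best=None
    for c in itertools.product([1,-1],repeat=4):
        s=np.array([c[0],1,c[1],1,c[2],1,c[3]])
        for o in (0,90,180,-90):
            f=least_squares(res,[.35,.45,.45,.2,0,0,0,o],args=(s,),x_scale=[.1]*6+[30]*2)
            if best is None or f.cost<best[0]: best=(f.cost,f.x,s)
    return best
E
python3 - <<'E'
from kin import *
c,x,s=fit();print(c,x.round(4).tolist(),s,abs(res(x,s)).max())
E
```

```text
0.02099155491385172 [0.2975, 0.525, 0.4264, 0.2817, -0.0017, -0.0072, -5.4796, -275.4796] [-1  1 -1  1 -1  1 -1] 0.11546575243420287
```

```bash
python3 - <<'E'
import re
t=open('kin.py').read()
t=t.replace("q=np.array(q)*s\n","q=np.array(q)*s+np.array([0,x[8],x[9],x[10],x[11],x[12],0])\n").replace("0,0,0,o]","0,0,0,o,0,0,0,0,0]").replace("[30]*2","[30]*7")
t=t.replace("for c in itertools.product([1,-1],repeat=4)","for c in [(-1,-1,-1,-1)]")
open('kin.py','w').write(t)
E
python3 - <<'E'
from kin import *
c,x,s=fit();print(c,x.round(4).tolist(),abs(res(x,s)).max())
R=res(x,s).reshape(-1,6);print(R.round(3))
E
```

```text
0.006794554513364384 [0.1546, 0.5229, 0.4232, 0.1408, -0.0204, 0.0074, -3.202, 83.4297, 2.6497, -3.4039, -4.4903, 2.1869, 2.5524] 0.07726038652120404
[[ 0.009  0.01  -0.003 -0.013 -0.002 -0.012]
 [ 0.009  0.01  -0.003 -0.013 -0.002 -0.012]
 [ 0.009  0.01  -0.003 -0.013 -0.002 -0.012]
 [ 0.009  0.01  -0.003 -0.013 -0.002 -0.012]
 [-0.028  0.077  0.002 -0.    -0.011 -0.011]
 [-0.014  0.004  0.007  0.005  0.013  0.012]
 [-0.013  0.001  0.007  0.005  0.012  0.012]
 [-0.013  0.001  0.007  0.005  0.012  0.012]
 [-0.016 -0.025 -0.024  0.005  0.017  0.01 ]
 [-0.021  0.012  0.013  0.005  0.012  0.013]]
```

```bash
cat > ik.py <<'E'
from kin import *
s=np.array([-1,1,-1,1,-1,1,-1]);X=[.2975,.525,.4264,.2817,0,0,-2.,-273,0,0,0,0,0]
lo=np.array([-166.77,-17.47,-85.68,9.62,-72.42,9.2,-144.41])+2;hi=np.array([166.77,122.26,81.53,139.38,252.41,110.78,144.41])-2
def ik(p,R,q0):
    f=least_squares(lambda q:np.r_[(fk(X,q,s)[0]-p)*10,(fk(X,q,s)[1].inv()*R).as_rotvec()*2,(q-q0)*2e-4],np.clip(q0,lo+.1,hi-.1),bounds=(lo,hi),x_scale=30)
    q=f.x;a,b=fk(X,q,s);return q,np.linalg.norm(a-p)*1e3,np.degrees((b.inv()*R).magnitude())
def pour(lip,byaw,t):
    Rb=Ro.from_euler('z',byaw,degrees=True)*Ro.from_euler('y',-t,degrees=True)
    return np.array(lip)-Rb.apply([-.130,0,-.134])
E
python3 - <<'E'
from ik import *
q00=np.array(D[-1][0])
for by in(-15,0,15,30,75):
    c=np.array([.4755,.2995,.165]);lip=c+.04*np.array([np.cos(np.radians(by)),np.sin(np.radians(by)),0])
    q=q00.copy()
    for a in np.linspace(0,1,8): # travel
        p=D[-1][1]+a*(pour(lip,by,0)-D[-1][1]); p[2]=max(p[2],.36);q,e,er=ik(p,target(-9+a*(by+9),0),q)
    print(by,'arr',q.round(0),round(e,1),round(er,1))
    for t in range(10,81,10):
        p=pour(lip,by,t);q,e,er=ik(p,target(by,t),q)
        print('  ',t,p.round(3),q.round(0),round(e,1),round(er,1))
E
```

```text
-15 arr [-39.  34.  27.  72. -15.  77. -29.] 0.0 0.0
   10 [0.615 0.262 0.32 ] [-47.  30.  30.  86. -10.  60. -34.] 0.0 0.0
   20 [0.588 0.269 0.335] [-57.  25.  35.  94.  -1.  49. -43.] 0.0 0.0
   30 [0.558 0.277 0.346] [-71.  21.  42. 102.  11.  41. -56.] 0.0 0.0
   40 [0.527 0.286 0.351] [-88.  22.  56. 110.  23.  34. -72.] 0.0 0.0
   50 [0.496 0.294 0.351] [-106.   29.   72.  116.   29.   26.  -84.] 0.0 0.0
   60 [0.465 0.302 0.345] [-116.   40.   80.  122.   38.   21. -100.] 0.0 0.0
   70 [0.435 0.31  0.333] [-120.   49.   80.  126.   56.   20. -126.] 0.0 0.0
   80 [0.408 0.317 0.316] [-124.   62.   80.  129.   62.   20. -142.] 0.0 0.0
0 arr [-39.  36.  23.  68. -13.  79. -19.] 0.0 0.0
   10 [0.62 0.3  0.32] [-46.  30.  25.  84. -10.  59. -22.] 0.0 0.0
   20 [0.592 0.3   0.335] [-54.  24.  29.  94.  -3.  47. -28.] 0.0 0.0
   30 [0.561 0.3   0.346] [-65.  19.  36. 104.   8.  35. -40.] 0.0 0.0
   40 [0.529 0.3   0.351] [-85.  18.  52. 113.  22.  24. -57.] 0.0 0.0
   50 [0.496 0.3   0.351] [-108.   26.   77.  122.   24.   12.  -66.] 0.0 0.0
   60 [0.464 0.3   0.345] [-113.   25.   
[... 1404 characters left out ...]
.4 24.5
   80 [0.415 0.265 0.316] [ 36. -15. -64. 134. -70.  11.  59.] 45.7 32.5
75 arr [-45.  32.   2.  71.  -1.  77.  31.] 0.0 0.0
   10 [0.513 0.439 0.32 ] [-40.  28.   0.  85.  -7.  59.  37.] 0.0 0.0
   20 [0.506 0.412 0.335] [-34.  22.  -2.  94. -16.  50.  47.] 0.0 0.0
   30 [0.498 0.382 0.346] [-25.  17.  -6. 103. -29.  43.  62.] 0.0 0.0
   40 [0.489 0.351 0.351] [-16.  14. -10. 111. -48.  40.  83.] 0.0 0.0
   50 [0.481 0.32  0.351] [ -8.  13. -10. 118. -68.  43. 107.] 0.0 0.0
   60 [0.473 0.289 0.345] [ 41.  26. -64. 124. -70.  30. 120.] 0.0 0.0
   70 [0.465 0.259 0.333] [ 53.  48. -81. 129. -70.  16. 132.] 0.0 0.0
   80 [0.458 0.232 0.316] [ 57.  65. -84. 132. -69.  13. 142.] 1.4 1.1
```

Run:
```python
from ik import *
q00=np.array(D[-1][0])
for by,zz,off in((-15,.165,.04),(-15,.165,.06),(-15,.2,.05),(-22,.17,.05),(-30,.165,.04),(-45,.165,.04),(-60,.165,.04)):
    c=np.array([.4755,.2995,zz]);lip=c+off*np.array([np.cos(np.radians(by)),np.sin(np.radians(by)),0])
    q=q00.copy()
    for a in np.linspace(0,1,8):
        p=D[-1][1]+a*(pour(lip,by,0)-D[-1][1]); p[2]=max(p[2],.36);q,e,er=ik(p,target(-9+a*(by+9),0),q)
    print(by,zz,off)
    for t in range(5,76,5):
        p=pour(lip,by,t);q,e,er=ik(p,target(by,t),q)
        if t in(35,50,60,65,70,75):print('  ',t,p.round(3),q.round(0),round(e,1),round(er,1))
```

```text
-15 0.165 0.04
   35 [0.543 0.281 0.349] [-79.  21.  48. 106.  17.  37. -64.] 0.0 0.0
   50 [0.496 0.294 0.351] [-105.   28.   70.  116.   33.   27.  -87.] 0.0 0.0
   60 [0.465 0.302 0.345] [-116.   40.   80.  122.   38.   21. -100.] 0.0 0.0
   65 [0.45  0.306 0.339] [-118.   44.   80.  124.   48.   20. -114.] 0.0 0.0
   70 [0.435 0.31  0.333] [-120.   49.   80.  126.   56.   20. -126.] 0.0 0.0
   75 [0.422 0.314 0.325] [-122.   55.   80.  128.   60.   20. -135.] 0.0 0.0
-15 0.165 0.06
   35 [0.562 0.276 0.349] [-77.  23.  49. 104.  14.  36. -60.] 0.0 0.0
   50 [0.515 0.289 0.351] [-103.   30.   71.  115.   26.   25.  -80.] 0.0 0.0
   60 [0.484 0.297 0.345] [-113.   41.   80.  121.   35.   18.  -97.] 0.0 0.0
   65 [0.469 0.301 0.339] [-115.   45.   80.  123.   49.   18. -113.] 0.0 0.0
   70 [0.455 0.305 0.333] [-118.   49.   80.  126.   58.   18. -128.] 0.0 0.0
   75 [0.441 0.309 0.325] [-120.   55.   80.  127.   64.   18. -139.] 0.0 0.0
-15 0.2 0.05
   35 [0.552 0.279 0.384] [-76.  18.  45. 102.  19.  42. -63.] 0.0 0.0
   50 [0.505 0.291 0.386] [-101.   21.   62.  113.   42.   35.  
[... 1528 characters left out ...]
457 0.318 0.339] [-103.   46.   63.  104.   30.   58. -112.] 0.0 0.0
   70 [0.446 0.329 0.333] [-105.   50.   64.  104.   31.   59. -115.] 0.0 0.0
   75 [0.436 0.339 0.325] [-107.   54.   64.  104.   32.   60. -118.] 0.0 0.0
-60 0.165 0.04
   35 [0.51  0.239 0.349] [-78.  30.  51.  96.  14.  64. -99.] 0.0 0.0
   50 [0.486 0.281 0.351] [ -88.   38.   55.   95.   21.   69. -108.] 0.0 0.0
   60 [0.47  0.309 0.345] [ -93.   44.   56.   94.   24.   72. -113.] 0.0 0.0
   65 [0.462 0.322 0.339] [ -94.   48.   57.   93.   26.   74. -115.] 0.0 0.0
   70 [0.455 0.335 0.333] [ -96.   52.   57.   92.   27.   76. -117.] 0.0 0.0
   75 [0.448 0.348 0.325] [ -97.   56.   57.   91.   28.   78. -118.] 0.0 0.0
```

```bash
cat >> ik.py <<'E'
BY=-24;u=np.array([np.cos(np.radians(BY)),np.sin(np.radians(BY)),0]);LIP=np.array([.4755,.2995,.172])+.042*u
E
python3 - <<'E'
from ik import *
s_,P,R=cur()
p=pour(LIP,BY,0);p[2]=.35;print(p)
mid=np.array([.56,0,.37]);row(mid,-16);row(p,BY,ref=(mid,target(-16,0)))
E
```

```text
[0.63262982 0.2295413  0.35      ]
shift [0.687, 0.051, -0.002] turn [0.0013, 0.0003, 0.039]
shift [0.481, 0.013, 0.04] turn [0.0, -0.0, 0.0444]
```

apply_moves(steps=[[[0.02, 0.002, 0], [0, 0, 0.002], -1], [[0.06, 0.005, 0], [0, 0, 0.004], -1], [[0.12, 0.01, 0], [0, 0, 0.008], -1], [[0.19, 0.015, 0], [0, 0, 0.012], -1], [[0.26, 0.02, 0], [0, 0, 0.016], -1], [[0.33, 0.025, 0], [0, 0, 0.02], -1], [[0.4, 0.03, 0], [0, 0, 0.024], -1], [[0.47, 0.035, 0], [0, 0, 0.028], -1], [[0.54, 0.04, 0], [0, 0, 0.032], -1], [[0.61, 0.045, 0], [0, 0, 0.036], -1], [[0.66, 0.05, 0], [0, 0, 0.039], -1], [[0.687, 0.051, 0], [0, 0, 0.039], -1]])

```text
t: 5.78
eef_pos: [0.5597, 0.0048, 0.364]
ee_rot: [-179.9, -0.0, 74.2]
force: [-0.2, -1.9, -6.4]
gripper_width: 0.172
finger_force: 99.2
```

apply_moves(steps=[[[0.02, 0.001, 0], [0, 0, 0.002], -1], [[0.06, 0.002, 0.005], [0, 0, 0.005], -1], [[0.11, 0.003, 0.01], [0, 0, 0.01], -1], [[0.16, 0.005, 0.015], [0, 0, 0.015], -1], [[0.21, 0.006, 0.018], [0, 0, 0.02], -1], [[0.26, 0.008, 0.022], [0, 0, 0.024], -1], [[0.31, 0.009, 0.026], [0, 0, 0.028], -1], [[0.36, 0.01, 0.03], [0, 0, 0.033], -1], [[0.41, 0.011, 0.034], [0, 0, 0.037], -1], [[0.45, 0.012, 0.038], [0, 0, 0.041], -1], [[0.475, 0.013, 0.04], [0, 0, 0.044], -1], [[0.481, 0.013, 0.04], [0, 0, 0.044], -1]])

```text
t: 6.78
eef_pos: [0.6322, 0.2315, 0.344]
ee_rot: [-179.9, 0.1, 66.1]
force: [-1.0, -0.4, -7.4]
gripper_width: 0.172
finger_force: 99.2
```

```bash
cat >> ik.py <<'E'
def plan(ts,ref=None):
    s_,P,R=cur();print(s_['t'],P.round(4),s_['ee_rot'].round(1),s_['joints'].round(0),s_['force'].round(1))
    for t in ts:
        print(t,end=' ');row(pour(LIP,BY,t),BY,t)
E
python3 - <<'E'
from ik import *
plan([4,8,12,16,20,24,28])
im,d=snap('top','t2')
E
```

```text
6.7833 [0.6322 0.2315 0.344 ] [-1.799e+02  1.000e-01  6.610e+01] [-43.  33.  30.  78. -17.  73. -36.] [-1.  -0.4 -7.4]
4 shift [-0.003, -0.017, 0.059] turn [-0.0225, 0.0003, 0.0008]
8 shift [-0.003, -0.037, 0.043] turn [-0.0448, 0.0003, 0.0008]
12 shift [-0.003, -0.059, 0.028] turn [-0.067, 0.0003, 0.0008]
16 shift [-0.003, -0.082, 0.015] turn [-0.0892, 0.0003, 0.0008]
20 shift [-0.003, -0.105, 0.003] turn [-0.1114, 0.0002, 0.0008]
24 shift [-0.003, -0.129, -0.006] turn [-0.1337, 0.0002, 0.0008]
28 shift [-0.003, -0.154, -0.014] turn [-0.1559, 0.0002, 0.0008]
```

apply_moves(steps=[[[-0.002, -0.008, 0.03], [-0.011, 0, 0], -1], [[-0.003, -0.017, 0.055], [-0.022, 0, 0], -1], [[-0.003, -0.027, 0.05], [-0.034, 0, 0], -1], [[-0.003, -0.037, 0.043], [-0.045, 0, 0], -1], [[-0.003, -0.048, 0.035], [-0.056, 0, 0], -1], [[-0.003, -0.059, 0.028], [-0.067, 0, 0], -1], [[-0.003, -0.07, 0.021], [-0.078, 0, 0], -1], [[-0.003, -0.082, 0.015], [-0.089, 0, 0], -1], [[-0.003, -0.093, 0.009], [-0.1, 0, 0], -1], [[-0.003, -0.105, 0.003], [-0.111, 0, 0], -1], [[-0.003, -0.117, -0.002], [-0.122, 0, 0], -1], [[-0.003, -0.117, -0.002], [-0.122, 0, 0], -1]])

```text
t: 7.83
eef_pos: [0.5767, 0.2519, 0.3464]
ee_rot: [158.0, 0.0, 66.1]
force: [-0.4, 0.1, -6.5]
gripper_width: 0.169
finger_force: 99.4
```

Run:
```python
from ik import *
P,im,ok=cloud('t2','top')
plan([22,26,30,34,38,42,46,50])
snap('side','s2');snap('top','t3')
a=cv2.imread('pics/s2.png')[60:220,140:340];b=cv2.imread('pics/t3.png')[120:280,90:290]
cv2.imwrite('pics/c2.png',np.hstack([cv2.resize(i,(400,320)) for i in(a,b)]))
```

```text
7.8333 [0.5767 0.2519 0.3464] [158.    0.   66.1] [-68.  24.  41.  98.   3.  50. -57.] [-0.4  0.1 -6.5]
22 shift [0.005, -0.0, 0.003] turn [-0.0001, -0.0001, 0.0007]
26 shift [0.005, -0.019, -0.014] turn [-0.0223, -0.0002, 0.0007]
30 shift [0.005, -0.04, -0.031] turn [-0.0446, -0.0002, 0.0007]
34 shift [0.005, -0.061, -0.045] turn [-0.0668, -0.0002, 0.0007]
38 shift [0.005, -0.084, -0.058] turn [-0.089, -0.0002, 0.0007]
42 shift [0.005, -0.107, -0.07] turn [-0.1112, -0.0003, 0.0007]
46 shift [0.005, -0.132, -0.079] turn [-0.1335, -0.0003, 0.0006]
50 shift [0.005, -0.156, -0.088] turn [-0.1557, -0.0003, 0.0006]
```

View pics/c2.png

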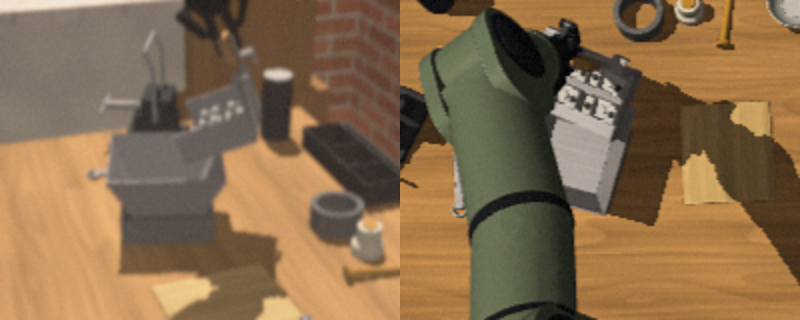

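apply_moves(steps=[[[0.003, -0.009, -0.006], [-0.011, 0, 0], -1], [[0.005, -0.019, -0.014], [-0.022, 0, 0], -1], [[0.005, -0.03, -0.023], [-0.034, 0, 0], -1], [[0.005, -0.04, -0.031], [-0.045, 0, 0], -1], [[0.005, -0.05, -0.038], [-0.056, 0, 0], -1], [[0.005, -0.061, -0.045], [-0.067, 0, 0], -1], [[0.005, -0.072, -0.052], [-0.078, 0, 0], -1], [[0.005, -0.084, -0.058], [-0.089, 0, 0], -1], [[0.005, -0.095, -0.064], [-0.1, 0, 0], -1], [[0.005, -0.107, -0.07], [-0.111, 0, 0], -1], [[0.005, -0.119, -0.075], [-0.122, 0, 0], -1], [[0.005, -0.132, -0.079], [-0.1335, 0, 0], -1]])

```text
t: 8.93
eef_pos: [0.5101, 0.2842, 0.3586]
ee_rot: [134.0, -0.0, 65.9]
force: [0.7, -0.1, -5.9]
gripper_width: 0.175
finger_force: 99.6
```

Run:
```python
from ik import *
plan([46,50,54,58,62,66,70,73])
```

```text
8.9333 [0.5101 0.2842 0.3586] [134.   -0.   65.9] [-103.   28.   63.  113.   29.   40.  -92.] [ 0.7 -0.1 -5.9]
46 shift [-0.0, -0.003, -0.003] turn [0.0001, 0.0001, -0.0003]
50 shift [-0.0, -0.022, -0.02] turn [-0.0221, 0.0001, -0.0003]
54 shift [-0.0, -0.043, -0.036] turn [-0.0443, 0.0001, -0.0003]
58 shift [-0.0, -0.064, -0.051] turn [-0.0666, 0.0001, -0.0003]
62 shift [-0.0, -0.087, -0.064] turn [-0.0888, 0.0002, -0.0003]
66 shift [-0.0, -0.11, -0.076] turn [-0.111, 0.0002, -0.0003]
70 shift [-0.0, -0.134, -0.085] turn [-0.1332, 0.0002, -0.0003]
73 shift [-0.0, -0.153, -0.092] turn [-0.1499, 0.0002, -0.0003]
```

apply_moves(steps=[[[0, -0.012, -0.011], [-0.011, 0, 0], -1], [[0, -0.022, -0.02], [-0.022, 0, 0], -1], [[0, -0.032, -0.028], [-0.033, 0, 0], -1], [[0, -0.043, -0.036], [-0.044, 0, 0], -1], [[0, -0.053, -0.044], [-0.055, 0, 0], -1], [[0, -0.064, -0.051], [-0.067, 0, 0], -1], [[0, -0.075, -0.058], [-0.078, 0, 0], -1], [[0, -0.087, -0.064], [-0.089, 0, 0], -1], [[0, -0.098, -0.07], [-0.1, 0, 0], -1], [[0, -0.11, -0.076], [-0.111, 0, 0], -1], [[0, -0.122, -0.081], [-0.122, 0, 0], -1], [[0, -0.134, -0.085], [-0.133, 0, 0], -1]])

```text
t: 9.93
eef_pos: [0.4399, 0.3163, 0.3396]
ee_rot: [110.0, -0.0, 66.0]
force: [-0.1, 0.4, -4.1]
gripper_width: 0.174
finger_force: 100.3
```

Run:
```python
from ik import *
plan([70,73])
snap('side','s3');snap('top','t4');snap('wrist','w4')
a=cv2.imread('pics/s3.png')[60:220,140:340];b=cv2.imread('pics/w4.png')
cv2.imwrite('pics/c3.png',np.hstack([cv2.resize(i,(400,320)) for i in(a,b)]))
```

```text
9.9333 [0.4399 0.3163 0.3396] [110.  -0.  66.] [-121.   54.   73.  123.   36.   33. -116.] [-0.1  0.4 -4.1]
70 shift [-0.002, 0.001, -0.0] turn [-0.0001, 0.0, -0.0001]
73 shift [-0.002, -0.014, -0.014] turn [-0.0168, 0.0, -0.0001]
```

View pics/c3.png

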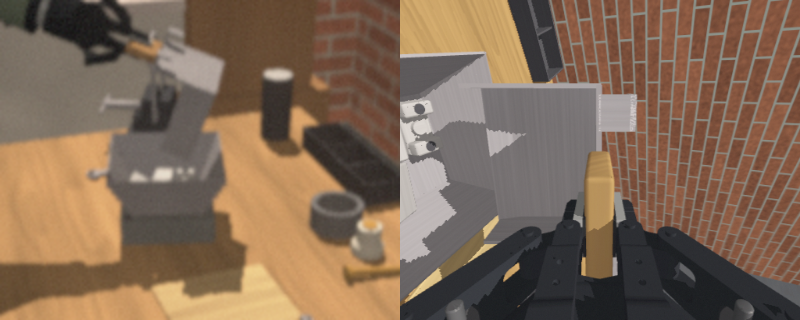

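apply_moves(steps=[[[-0.002, -0.005, -0.005], [-0.006, 0, 0], -1], [[-0.002, -0.014, -0.014], [-0.017, 0, 0], -1], [[-0.002, -0.022, -0.022], [-0.028, 0, 0], -1], [[-0.002, -0.022, -0.022], [-0.028, 0, 0], -1], [[-0.002, -0.022, -0.022], [-0.028, 0, 0], -1], [[-0.002, -0.022, -0.022], [-0.028, 0, 0], -1], [[-0.002, -0.022, -0.022], [-0.028, 0, 0], -1], [[-0.002, -0.022, -0.022], [-0.028, 0, 0], -1]])

```text
t: 10.75
eef_pos: [0.4261, 0.321, 0.3334]
ee_rot: [105.1, -0.1, 66.0]
force: [-0.2, -1.0, -2.1]
gripper_width: 0.173
finger_force: 100.5
```

Run:
```python
from ik import *
plan([75,60])
snap('side','s4');snap('wrist','w5')
a=cv2.imread('pics/s4.png')[110:190,170:270];b=cv2.imread('pics/w5.png')
cv2.imwrite('pics/c4.png',np.hstack([cv2.resize(i,(400,320),interpolation=2) for i in(a,b)]))
```

```text
10.75 [0.4261 0.321  0.3334] [ 1.051e+02 -1.000e-01  6.600e+01] [-123.   60.   73.  124.   36.   33. -120.] [-0.2 -1.  -2.1]
75 shift [0.001, -0.002, 0.001] turn [-0.0006, -0.0003, -0.0002]
60 shift [0.001, 0.058, 0.077] turn [0.0827, -0.0004, -0.0002]
```

View pics/c4.png

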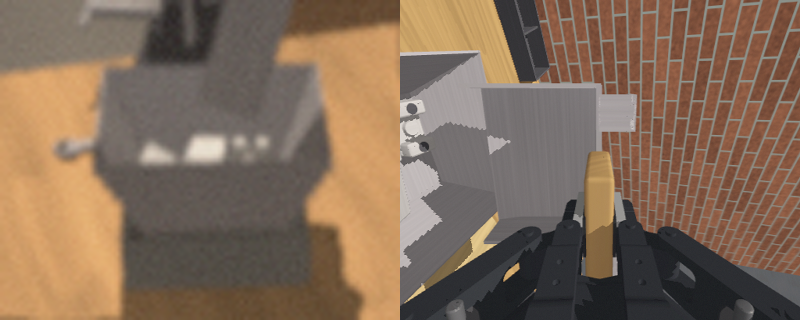

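Run:
```python
from h import *
for f in('w4','w5'):
    z=np.load(f+'.npz');d=z['d'];R=Ro.from_euler('xyz',z['r'],degrees=True);m=camera_model('wrist');T=m['tool_from_camera']
    v,u=np.mgrid[:384,:512];c=np.stack([(u-m['cx'])/m['fx']*d,(v-m['cy'])/m['fy']*d,d],-1)
    P=R.apply((c@T[:3,:3].T+T[:3,3]).reshape(-1,3)).reshape(384,512,3)+z['p']
    for (vv,uu) in((130,12),(155,20),(170,12),(160,50),(80,30),(220,20)):
        print(f,vv,uu,P[vv,uu].round(3),z['im'][vv,uu])
```

```text
w4 130 12 [0.513 0.34  0.084] [216 210 205]
w4 155 20 [0.51  0.315 0.073] [217 211 206]
w4 170 12 [0.498 0.305 0.069] [219 213 208]
w4 160 50 [0.538 0.289 0.06 ] [117 112 112]
w4 80 30 [0.53  0.378 0.12 ] [94 90 90]
w4 220 20 [0.48  0.253 0.054] [191 185 184]
w5 130 12 [0.519 0.337 0.084] [97 94 98]
w5 155 20 [0.518 0.31  0.074] [218 212 207]
w5 170 12 [0.503 0.304 0.075] [178 172 168]
w5 160 50 [0.543 0.287 0.07 ] [116 111 113]
w5 80 30 [0.538 0.374 0.116] [93 89 90]
w5 220 20 [0.489 0.248 0.054] [195 187 187]
```

Run:
```python
from ik import *
import ik
ik.LIP[2]+=.06
plan([75,65,55,45,35])
b=(pour(ik.LIP,BY,35),target(BY,35))
for t in(25,15,5,0): print(t);row(pour(ik.LIP,BY,t),BY,t,ref=b)
```

```text
10.85 [0.426  0.3212 0.3333] [105.1  -0.   66.1] [-123.   60.   73.  124.   36.   33. -120.] [-0.4 -0.3 -3.1]
75 shift [0.001, 0.114, -0.03] turn [-0.0005, -0.0004, -0.0001]
65 shift [0.001, 0.157, 0.019] turn [0.0551, -0.0004, -0.0001]
55 shift [0.001, 0.19, 0.075] turn [0.1106, -0.0004, -0.0]
45 shift [0.001, 0.213, 0.136] turn [0.1662, -0.0004, 0.0]
35 shift [0.0, 0.226, 0.199] turn [0.2217, -0.0004, 0.0]
25
shift [-0.0, 0.043, 0.049] turn [0.0556, 0.0, 0.0]
15
shift [0.0, 0.076, 0.105] turn [0.1111, -0.0, 0.0]
5
shift [-0.0, 0.099, 0.166] turn [0.1667, 0.0, 0.0]
0
shift [-0.0, 0.107, 0.198] turn [0.1944, -0.0, 0.0]
```

apply_moves(steps=[[[0, 0.04, -0.01], [0, 0, 0], -1], [[0, 0.08, -0.02], [0, 0, 0], -1], [[0, 0.114, -0.03], [0, 0, 0], -1], [[0, 0.135, -0.006], [0.027, 0, 0], -1], [[0, 0.157, 0.019], [0.055, 0, 0], -1], [[0, 0.174, 0.047], [0.083, 0, 0], -1], [[0, 0.19, 0.075], [0.11, 0, 0], -1], [[0, 0.202, 0.105], [0.138, 0, 0], -1], [[0, 0.213, 0.136], [0.166, 0, 0], -1], [[0, 0.22, 0.167], [0.194, 0, 0], -1], [[0, 0.226, 0.199], [0.222, 0, 0], -1], [[0, 0.226, 0.199], [0.222, 0, 0], -1]])

```text
t: 11.85
eef_pos: [0.5428, 0.267, 0.4183]
ee_rot: [145.3, -0.2, 65.8]
force: [-0.8, -1.2, -4.1]
gripper_width: 0.17
finger_force: 100.2
```

apply_moves(steps=[[[0, 0.022, 0.024], [0.028, 0, 0], -1], [[0, 0.043, 0.049], [0.056, 0, 0], -1], [[0, 0.06, 0.077], [0.083, 0, 0], -1], [[0, 0.076, 0.105], [0.111, 0, 0], -1], [[0, 0.088, 0.135], [0.139, 0, 0], -1], [[0, 0.099, 0.166], [0.167, 0, 0], -1], [[0, 0.107, 0.198], [0.194, 0, 0], -1], [[0, 0.107, 0.198], [0.194, 0, 0], -1], [[0, 0.107, 0.198], [0.194, 0, 0], -1]])

```text
t: 12.6
eef_pos: [0.6341, 0.2257, 0.3645]
ee_rot: [-179.9, 0.2, 65.8]
force: [-0.2, -1.0, -2.7]
gripper_width: 0.176
finger_force: 100.1
```

Run:
```python
from ik import *
s_,p,R=cur();print(s_['t'],p,s_['ee_rot'],s_['force'],s_['joints'].round(0))
# board: bin centre (x -72..60 -> offset centre -6mm) at board centre
by=0;g=np.array([.500+.058+.006,-.001,.30]);print(g);row(g,by)
snap('wrist','w6');snap('top','t6')
b=cv2.imread('pics/t6.png')[120:280,90:290]
cv2.imwrite('pics/c6.png',np.hstack([cv2.resize(i,(400,320)) for i in(b,cv2.imread('pics/w6.png'))]))
```

```text
12.6 [0.63407338 0.22573765 0.36447973] [-1.79945431e+02  1.74084006e-01  6.57712696e+01] [-0.23835366 -1.00113285 -2.7103526 ] [-45.  34.  36.  76. -20.  77. -34.]
[ 0.564 -0.001  0.3  ]
shift [-0.471, 0.058, 0.13] turn [-0.0005, 0.0009, -0.1346]
```

View pics/c6.png

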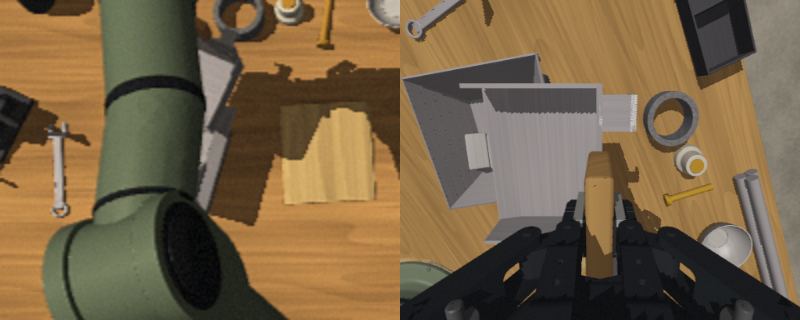

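Run:
```python
from h import *
for n,(u,v) in(('top',(254,196)),('side',(255,213))):
    P,im,ok=cloud(n+'0',n);lab=cv2.cvtColor(cv2.GaussianBlur(im,(3,3),0),cv2.COLOR_RGB2LAB).astype(int)
    c0=lab[v-6:v+6,u-6:u+6].reshape(-1,3).mean(0);c1=lab[v-6:v+6,u+45:u+57].reshape(-1,3).mean(0);print(c0,c1)
    m=(np.linalg.norm(lab-c0,axis=2)<np.linalg.norm(lab-c1,axis=2)).astype(np.uint8)
    m=cv2.morphologyEx(m,cv2.MORPH_OPEN,np.ones((3,3)))
    k,l,st,ce=cv2.connectedComponentsWithStats(m);L=l[v,u];print(st[L])
    M=camera_model(n);E=M['extrinsics'];o=-E[:3,:3].T@E[:3,3]
    vv,uu=np.nonzero(l==L);r=np.stack([(uu-M['cx'])/M['fx'],(vv-M['cy'])/M['fy'],np.ones(len(uu))],1)@E[:3,:3]
    X=o+r*((.006-o[2])/r[:,2])[:,None];print(n,cv2.minAreaRect((X[:,:2]*1000).astype(np.float32)),X.mean(0),np.median(P[l==L][:,2]))
```

```text
[161.97222222 134.57638889 164.95138889] [129.59027778 140.90972222 163.15277778]
[ 230  171   88   60 2677]
top ((472.32745361328125, -69.06513977050781), (341.95989990234375, 236.95228576660156), 89.4758529663086) [ 0.46666566 -0.00802289  0.006     ] 0.005351205383755003
[204.20833333 133.08333333 163.38888889] [181.65972222 141.36111111 164.55555556]
[ 217  192   72   41 1851]
side ((488.6913757324219, 10.057525634765625), (196.3796844482422, 172.6486053466797), 2.119598865509033) [0.48637745 0.00539226 0.006     ] 0.004214491339882534
```

Run:
```python
from h import *
P,im,ok=cloud('top0','top');lab=cv2.cvtColor(im,cv2.COLOR_RGB2LAB).astype(int)
m=((np.linalg.norm(lab-[162,134.6,165],axis=2)<np.linalg.norm(lab-[130,141,163],axis=2))).astype(np.uint8)
m[:,285:]=0;m[:,:225]=0;m=cv2.morphologyEx(m,cv2.MORPH_CLOSE,np.ones((3,3)));m=cv2.morphologyEx(m,cv2.MORPH_OPEN,np.ones((9,9)))
l=cv2.connectedComponents(m)[1];k=l==l[196,254];vv,uu=np.nonzero(k);print(uu.min(),uu.max(),vv.min(),vv.max())
M=camera_model('top');E=M['extrinsics'];o=-E[:3,:3].T@E[:3,3]
r=np.stack([(uu-M['cx'])/M['fx'],(vv-M['cy'])/M['fy'],np.ones(len(uu))],1)@E[:3,:3]
X=o+r*((.006-o[2])/r[:,2])[:,None];print(cv2.minAreaRect((X[:,:2]*1000).astype(np.float32)),X.mean(0))
```

```text
230 284 171 229
((472.5516357421875, -4.806526184082031), (237.68768310546875, 206.04608154296875), 2.024394989013672) [0.47004065 0.00272867 0.006     ]
```

Run:
```python
from h import *
M=camera_model('top');E=M['extrinsics'];o=-E[:3,:3].T@E[:3,3]
c=np.array([(230.5,171.5),(276,170.5),(277.5,220.5),(231.5,223)])
r=np.c_[(c-[M['cx'],M['cy']])/M['fx'],np.ones(4)]@E[:3,:3];X=o+r*((.006-o[2])/r[:,2])[:,None];print(X.round(3),X.mean(0))
y=np.array([2,2])
by=2;ce=np.array([.488,.004]);R2=Ro.from_euler('z',by,degrees=True)
g=np.r_[ce,0]+R2.apply([.064,0,0]);print(g)
g[2]=.30;row(g,by);g2=g.copy();g2[2]=.006+.145+.012;row(g2,by,ref=(g,target(by,0)))
```

```text
[[ 0.59   0.099  0.006]
 [ 0.593 -0.083  0.006]
 [ 0.391 -0.085  0.006]
 [ 0.383  0.094  0.006]] [0.48915158 0.00615817 0.006     ]
[0.55196101 0.00623357 0.        ]
shift [-0.472, 0.033, 0.132] turn [0.0006, 0.0005, -0.1444]
shift [0.0, -0.0, 0.274] turn [0.0, 0.0, 0.0]
```

apply_moves(steps=[[[-0.03, 0.002, 0], [0, 0, -0.01], -1], [[-0.08, 0.005, 0], [0, 0, -0.025], -1], [[-0.14, 0.01, 0], [0, 0, -0.045], -1], [[-0.2, 0.015, 0], [0, 0, -0.065], -1], [[-0.26, 0.02, 0], [0, 0, -0.085], -1], [[-0.32, 0.023, 0.01], [0, 0, -0.1], -1], [[-0.37, 0.027, 0.03], [0, 0, -0.115], -1], [[-0.415, 0.03, 0.06], [0, 0, -0.13], -1], [[-0.45, 0.032, 0.09], [0, 0, -0.14], -1], [[-0.469, 0.035, 0.12], [0, 0, -0.144], -1], [[-0.469, 0.035, 0.132], [0, 0, -0.144], -1], [[-0.469, 0.035, 0.132], [0, 0, -0.144], -1]])

```text
t: 13.7
eef_pos: [0.5527, 0.0092, 0.2998]
ee_rot: [179.9, 0.0, 92.1]
force: [0.0, 0.5, -3.1]
gripper_width: 0.173
finger_force: 100.1
```

Run:
```python
from h import *
s,p,R=cur();print(s['t'],p,s['ee_rot'],s['force'])
row([.553,.008,.165],2);row([.553,.008,.152],2)
```

```text
13.7 [0.5527274  0.00922176 0.29975058] [1.79942709e+02 4.22634532e-02 9.20611390e+01] [ 0.02141676  0.50165234 -3.08623298]
shift [-0.002, 0.0, 0.27] turn [0.0003, 0.0002, 0.0003]
shift [-0.002, 0.0, 0.296] turn [0.0003, 0.0002, 0.0003]
```

apply_moves(steps=[[[0, 0, 0.02], [0, 0, 0], -1], [[0, 0, 0.06], [0, 0, 0], -1], [[0, 0, 0.1], [0, 0, 0], -1], [[0, 0, 0.14], [0, 0, 0], -1], [[0, 0, 0.18], [0, 0, 0], -1], [[0, 0, 0.215], [0, 0, 0], -1], [[0, 0, 0.24], [0, 0, 0], -1], [[0, 0, 0.258], [0, 0, 0], -1], [[0, 0, 0.27], [0, 0, 0], -1], [[0, 0, 0.277], [0, 0, 0], -1], [[0, 0, 0.283], [0, 0, 0], -1], [[0, 0, 0.283], [0, 0, 0], -1]])

```text
t: 14.7
eef_pos: [0.5538, 0.0084, 0.1586]
ee_rot: [179.9, 0.0, 92.0]
force: [0.3, -0.0, -1.9]
gripper_width: 0.168
finger_force: 100.0
```

apply_moves(steps=[[[0, 0, 0.002], [0, 0, 0], -1], [[0, 0, 0.004], [0, 0, 0], -1], [[0, 0, 0.006], [0, 0, 0], -1], [[0, 0, 0.008], [0, 0, 0], -1], [[0, 0, 0.01], [0, 0, 0], -1], [[0, 0, 0.01], [0, 0, 0], -1]])

```text
t: 15.2
eef_pos: [0.5536, 0.0081, 0.1535]
ee_rot: [179.9, 0.0, 92.0]
force: [-0.4, 0.1, -3.0]
gripper_width: 0.172
finger_force: 100.0
```

apply_moves(steps=[[[0, 0, 0.001], [0, 0, 0], -1], [[0, 0, 0.002], [0, 0, 0], -1], [[0, 0, 0.003], [0, 0, 0], -1], [[0, 0, 0.004], [0, 0, 0], -1], [[0, 0, 0.004], [0, 0, 0], -1]])

```text
t: 15.62
eef_pos: [0.5538, 0.0081, 0.1518]
ee_rot: [179.9, 0.0, 92.0]
force: [-0.1, 0.4, 0.5]
gripper_width: 0.173
finger_force: 100.7
```

apply_moves(steps=[[[0, 0, 0.001], [0, 0, 0], -1], [[0, 0, 0.001], [0, 0, 0], -1], [[0, 0, 0.001], [0, 0, 0], -0.6], [[0, 0, 0.001], [0, 0, 0], -0.5], [[0, 0, 0.001], [0, 0, 0], -0.3], [[0, 0, 0.001], [0, 0, 0], 0], [[0, 0, 0.001], [0, 0, 0], 0.5], [[0, 0, 0.001], [0, 0, 0], 1], [[0, 0, 0.001], [0, 0, 0], 1], [[0, 0, 0.001], [0, 0, 0], 1], [[0, 0, 0.001], [0, 0, 0], 1], [[0, 0, 0.001], [0, 0, 0], 1]])

```text
t: 16.62
eef_pos: [0.5537, 0.0081, 0.1511]
ee_rot: [179.9, 0.0, 92.0]
force: [-0.1, 0.4, 0.7]
gripper_width: 1.0
finger_force: 0.0
```

apply_moves(steps=[[[0, 0, -0.02], [0, 0, 0], 1], [[0, 0, -0.06], [0, 0, 0], 1], [[0, 0, -0.12], [0, 0, 0], 1], [[0, 0, -0.18], [0, 0, 0], 1], [[0, 0, -0.24], [0, 0, 0], 1], [[0, 0, -0.3], [0, 0, 0], 1], [[0, 0, -0.36], [0, 0, 0], 1], [[0, 0, -0.42], [0, 0, 0], 1], [[0, 0, -0.46], [0, 0, 0], 1], [[0, 0, -0.48], [0, 0, 0], 1], [[0, 0, -0.48], [0, 0, 0], 1]])

```text
t: 17.53
eef_pos: [0.5537, 0.0081, 0.3935]
ee_rot: [179.7, 0.0, 92.0]
force: [0.3, -0.2, -0.3]
gripper_width: 1.004
finger_force: 0.0
```

Run:
```python
from h import *
s,p,R=cur();print(s['t'],p,s['force'],s['gripper_width'])
snap('side','s7');snap('wrist','w7')
cv2.imwrite('pics/c7.png',np.hstack([cv2.resize(cv2.imread(f'pics/{i}7.png'),(400,300)) for i in 'sw']))
```

```text
17.5333 [0.55374764 0.00807907 0.393489  ] [ 0.27957817 -0.15011139 -0.31269439] 1.0037261411426819
```

View pics/c7.png

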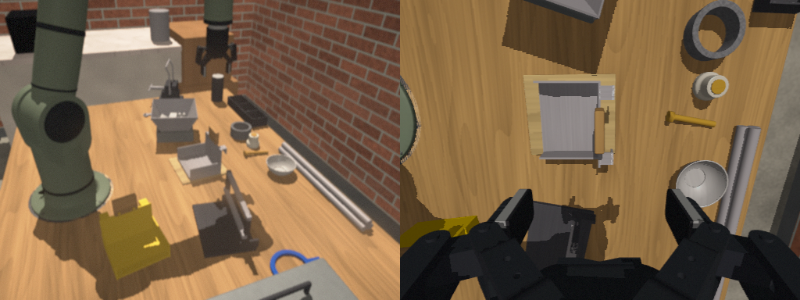

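Run:
```python
from h import *
snap('top','t8')
for f,n in(('t8','top'),('s7','side')):
    P,im,ok=cloud(f,n);h=cv2.cvtColor(im,cv2.COLOR_RGB2HSV)
    w=(h[...,1]<40)&(h[...,2]>150)&ok
    hop=w&(np.hypot(P[...,0]-.4755,P[...,1]-.2995)<.13)&(P[...,2]<.13)&(P[...,2]>.05)
    q=P[hop];print(n,len(q),q.min(0).round(3),q.max(0).round(3))
    k,l,st,ce=cv2.connectedComponentsWithStats(hop.astype(np.uint8))
    print([(s[4],c.round().tolist(),np.median(P[l==i],0).round(3).tolist()) for i,(s,c) in enumerate(zip(st,ce)) if i and s[4]>5])
    o=w&(P[...,2]<.06)&(P[...,2]>.012)&(P[...,0]<.75)&(P[...,0]>.2)
    k,l,st,ce=cv2.connectedComponentsWithStats((o&~hop).astype(np.uint8))
    print('else',[(s[4],np.median(P[l==i],0).round(3).tolist()) for i,s in enumerate(st) if i and s[4]>8])
```

```text
top 674 [0.398 0.231 0.05 ] [0.542 0.366 0.119]
[(np.int32(9), [167.0, 181.0], [0.534, 0.334, 0.084]), (np.int32(656), [177.0, 199.0], [0.469, 0.297, 0.082]), (np.int32(9), [166.0, 187.0], [0.513, 0.339, 0.084])]
else []
side 154 [0.405 0.201 0.057] [0.571 0.381 0.13 ]
[(np.int32(114), [217.0, 148.0], [0.467, 0.329, 0.082]), (np.int32(10), [230.0, 145.0], [0.512, 0.336, 0.081]), (np.int32(9), [235.0, 145.0], [0.534, 0.328, 0.081]), (np.int32(9), [246.0, 147.0], [0.55, 0.249, 0.102])]
else [(np.int32(15), [0.429, 0.025, 0.014])]
```

```bash
python3 -c "from rig import job_done;print(job_done())"
```

```text
the job is handed in; nothing more can be done
None
```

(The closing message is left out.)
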